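# Free the rusted slide bolt on the lab reagent box

### The job

Acid fumes have rusted the brown slide bolt on one of the two grey reagent boxes and it has seized part-way. Work it out and home again with short full strokes until it runs, then draw it all the way out of its keeper to its end stop and let go. Leave the bright steel bolt on the other box shut and the brown glass bottle standing where it is.

Things in the scene. Friction and masses are not known exactly. Their poses are not given: they have to be found in the camera images.
- rusty_bolt (a joint): Travel (m) of the rust-brown bolt: 0 = home in its keeper, grows as it is drawn out, end stop 0.070. Starts about 0.012 out. Jams hard at about 0.024; drag 5 to 15 N. Each full stroke, out to the jam and back home (within 2 mm of both), breaks up rust; after 1 to 4 such strokes it runs out past the jam to the end stop at 5 to 15 N. Pulling harder at the jam does not help. It stays where left.
- rusty_grip (a point): Axis of the rusty bolt's upright grip post (round, 16 mm diameter), 14 mm below its flat top, 154 mm above the table; moves with the bolt. +y is level, the way the bolt is drawn out (home is -y); x level across the rod, z up. The post rises from a 13 mm rod on the box lid (110 mm above the table); guides and keeper reach only 130 mm, so the post's upper 35 mm is clear all round.
- bright_bolt (a joint): Travel (m) of the bright steel bolt on the other box: 0 = shut, as it starts; to be left shut. Both boxes and bolts have the same shape and size: fixed grey box 180 x 220 mm with a white lid, bolt on top along the 220 mm side. The two posts stand at least 200 mm apart; either box may be the left-hand one.
- amber_bottle: Loose brown glass bottle with a black cap, 66 mm in diameter, 135 mm tall, standing on the table to the left of the left-hand box; origin at the centre of its underside, z up.

How it is judged:
By the outcome, as a careful person would: the job done as asked, in the order asked, and still so for the second after the job is handed in, with the robot touching nothing.
It also fails if it takes over 45 s, if anything falls off the work surface, if the arm or the gripper's body presses on something with over 40 N, if the wrist force passes 120 N, or if a joint passes its speed limit or range.

### The arm

A 7-joint arm with a two-finger parallel gripper is mounted at the origin on the work surface. World frame = base frame: x ahead of the robot, y to its left, z up, the work surface at z = 0. Lengths are in m, angles in rad, forces in N, time in s.
With the tool pointing down it reaches from about 0.425 to 0.875 m from the base axis. Payload 4.7 kg.
Tool frame: the origin (TCP) lies on the centre line of the jaws, within the pads' length; the fingertips stand 14 mm ahead of it and the grasp point (between the pads) lies 5 mm behind it; z points along the fingers, y is the direction in which the jaws open and shut (so a half turn about z gives the same grasp; the last joint's range is limited). The gripper opens to 87 mm and grips with 3 to 60 N. Pads are 19 mm wide; open, the fingers measure 117 mm over their backs; the gripper's body (75 mm by 190 mm) begins 51 mm behind the grasp point.
Start: joints at [-1.268, 0.321, -0.07, 1.45, 0.023, 1.371, -0.057], TCP at [0.185, 0.623, 0.206] pointing down, gripper open.
Joint ranges: [-2.86, 2.86], [-0.3, 2.09], [-1.38, 1.24], [0.06, 2.45], [-1.56, 4.7], [0.09, 2.05], [-2.69, 2.69]. Speed limits (rad/s): [2.57, 2.57, 3.14, 3.14, 3.14, 3.14, 3.14].

### API

Orientations are given as a rotation vector (axis times angle).
In Python, from bench import ctrl gives the robot as it stands. The module is installed in compiled form; this text tells all that it offers.
- The arm moves only by the tool step_arm, never from a script. Its argument "plan" is a list of rows, each a list of 3 entries, a list of its own where there are three numbers: the turn, a rotation vector about the tool's x, y, z in rad, then the shift along the tool's x, y, z in m, then the closure in counts, from 0 (fully open) to 255 (shut). In form: [[[rx, ry, rz], [x, y, z], hand], ...]. A call has exactly 10 rows; each row is the pose to reach, as a shift and turn from the pose commanded when the call began, along the tool's axes at that moment; what a row does not reach only later rows make up. A row lasts 1/8 s, in which the tool goes at most 62.5 mm and 10.7 degrees, less where a joint would pass 70% of its speed; a pose out of reach is approached as far as the arm can. A call with a gripper value outside its range is refused whole. The fingers move at their own pace and stop on an object; "squeeze" is the grip in N (left out, the last holds). Time passes only in rows, so rows that repeat a pose let the fingers close, or fill a call up. It gives the time, the measured TCP pose, the force and the opening at its end, in the units of the state.
- ctrl.get_state(): the state, without advancing time (a new reading comes with each control period).
- ctrl.get_image(name): name is "scene" or "top" or "wrist"; returns the picture (384x512x3 uint8, red, green, blue); there is no depth.
- ctrl.calibration(name): a dict with "fov_y" (degrees; the focal length in pixels is half the picture's height over the tangent of half this angle, whatever the lens; pixels are square), "cx", "cy" (the principal point, pixels), "k1" (the pictures are not rectified: a ray, as slopes to the right and down, at radius r is drawn at 1 + k1 r^2 times it, then the intrinsics apply), "rvec" (rotation vector, rad) and "tvec" (3), from world to camera coordinates, as OpenCV has them. Camera axes: x right, y down, z forward; pixel columns grow to the right and rows downward; lengths in m; the calibration is good to about 2 mm. A picture is of the moment at which its call begins: read the wrist's pose just before it. calibration takes no time and is no camera call; for the wrist camera it gives the pose at the moment of the call.
- ctrl.close_job(): hands the job in, once; it reports no verdict.
Trained networks look in the newest picture that a camera, given by its name, has taken for a name from the list of things; names that differ only in an ending like _2 or _b are one class to them, and where a whole thing is asked for, a point or a joint stands for the part that bears it (a point fixed in the world has none). Each returns a list of dicts, best first, with "score" (0 to 1); they miss things now and then, are a little off and sometimes report something else, mostly with a low value. They report only what shows in the picture. A call takes as long as a camera call.
- ctrl.cut_out(camera, label): "pixels" (384x512 bool, what is visible of it) and "rect" ([left, top, width, height] in pixels, round what is visible of it).
The state is a dict: "time": time; "joint_positions": joint angles; "qd": joint speeds; "joint_torque": joint torques, N m; "position": TCP position; "tool_rot": TCP orientation; "ft_force": force on the tool from outside, world axes, zero at the start; "torque": the same for the moment, N m; "grip_width": opening from 0.0 (shut) to 1.0 (fully open).
Only numpy, scipy, OpenCV 4.12 (cv2) and the standard library are available. Lean on these libraries where they do the work, as an engineer would, in place of code of your own. Each camera call takes 0.05 s, during which the arm holds its last target.

## Working session

There is one attempt and no reset: what is moved stays moved. The work goes in short steps, Python scripts to look and compute and a tool call to move; the robot and the scene stay as the last step left them, time stands still between calls to the robot, and variables do not carry over. Pictures are saved under pics/ and viewed, and the job is handed in when it is done.

Besides the shell and the picture viewer there is one more tool, called as name([rows], argument=value, ...), one row to a line, values as JSON. step_arm: Moves the arm, as the interface text tells. Its arguments: {"type":"object","properties":{"plan":{"type":"array"},"squeeze":{"type":"number"}},"required":["plan"]}

```bash
mkdir -p pics; cat > h.py <<'E'
import numpy as np, cv2
from bench import ctrl
def snap(n,f):
    im=ctrl.get_image(n); cv2.imwrite('pics/'+f,im[:,:,::-1]); return im
def cal(n):
    c=ctrl.calibration(n); f=192/np.tan(np.radians(c['fov_y'])/2)
    R=cv2.Rodrigues(np.array(c['rvec'],float))[0]; t=np.array(c['tvec'],float)
    K=np.array([[f,0,c['cx']],[0,f,c['cy']],[0,0,1]]); return K,c['k1'],R,t
def ray(n,u,v,C=None):
    K,k,R,t=C or cal(n)
    p=cv2.undistortPoints(np.array([[[u,v]]],float),K,np.array([k,0,0,0.]))[0,0]
    d=R.T@np.array([p[0],p[1],1]); return -R.T@t,d/np.linalg.norm(d)
def atz(n,u,v,z,C=None):
    o,d=ray(n,u,v,C); return o+d*(z-o[2])/d[2]
def proj(n,P,C=None):
    K,k,R,t=C or cal(n)
    return cv2.projectPoints(np.array(P,float).reshape(-1,1,3),cv2.Rodrigues(R)[0],t,K,np.array([k,0,0,0.]))[0][:,0]
def meet(rays):
    A=np.zeros((3,3));b=np.zeros(3)
    for o,d in rays:
        M=np.eye(3)-np.outer(d,d);A+=M;b+=M@o
    x=np.linalg.solve(A,b); return x,[np.linalg.norm((np.eye(3)-np.outer(d,d))@(x-o)) for o,d in rays]
E
python3 - <<'E'
from h import *
for n in ['scene','top','wrist']:
    c=ctrl.calibration(n);snap(n,n+'0.png')
    print(n,c)
    for l in ['rusty_grip','bright_bolt','amber_bottle']:
        for o in ctrl.cut_out(n,l)[:3]: print(n,l,round(o['score'],2),o['rect'])
s=ctrl.get_state();print(s)
E
```

```text
scene {'fov_y': 44.51684146527096, 'cx': 252.9531210725484, 'cy': 192.49788285047575, 'k1': 0.031178481307834828, 'rvec': array([ 2.11527652,  1.36256628, -0.49288095]), 'tvec': array([-0.34460104, -0.2597046 ,  1.51905528])}
scene rusty_grip 0.88 [246.1, 188.4, 48.5, 26.9]
scene bright_bolt 0.93 [84.8, 237.6, 77.3, 25.0]
scene amber_bottle 0.8 [331.9, 143.7, 27.4, 46.5]
top {'fov_y': 56.08273140189318, 'cx': 256.1979543638031, 'cy': 186.04230136958915, 'k1': 0.02451486705740083, 'rvec': array([ 2.12083207, -2.13052686,  0.22040024]), 'tvec': array([0.11226563, 0.57122102, 0.85876063])}
top rusty_grip 0.82 [209.3, 169.9, 58.4, 14.3]
top bright_bolt 0.67 [355.7, 168.6, 69.3, 22.3]
top amber_bottle 0.64 [110.3, 197.3, 35.1, 31.0]
wrist {'fov_y': 68.98780429773879, 'cx': 259.080521481372, 'cy': 191.0621100479202, 'k1': 0.01810470269064984, 'rvec': array([-2.33008048, -1.73844611, -0.24643189]), 'tvec': array([-0.65023173, -0.03205313,  0.39028985])}
{'time': 0.6, 'joint_positions': array([-1.26794272,  0.32098263, -0.07011996,  1.45047945,  0.02258179,
        1.37080174, -0.05691317]), 'qd': array([-0.00025694, -0.00270573, -0.00046569, -0.00027218,  0.0010594 ,
       -0.00061311,  0.00056521]), 'joint_torque': array([-4.08397154e-04, -4.90798116e+01, -4.03226651e-01, -3.12611639e+01,
       -6.37779152e-02,  3.36431537e-02,  2.38209077e-05]), 'position': array([0.18510697, 0.62311721, 0.2059083 ]), 'tool_rot': array([4.51961669e-01, 3.10887629e+00, 1.75236714e-04]), 'ft_force': array([0.05262566, 0.08633762, 0.11112406]), 'torque': array([0.02514887, 0.01483698, 0.01176926]), 'grip_width': 1.0011489590249498}
```

```bash
python3 - <<'E'
import cv2,numpy as np
a=cv2.imread('pics/scene0.png');b=cv2.imread('pics/top0.png')
cv2.imwrite('pics/c1.png',cv2.resize(a[140:290,60:380],None,fx=2.5,fy=2.5,interpolation=2))
cv2.imwrite('pics/c2.png',cv2.resize(b[90:290,100:440],None,fx=2.3,fy=2.3,interpolation=2))
E
```

```text
(no output)
```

View pics/scene0.png

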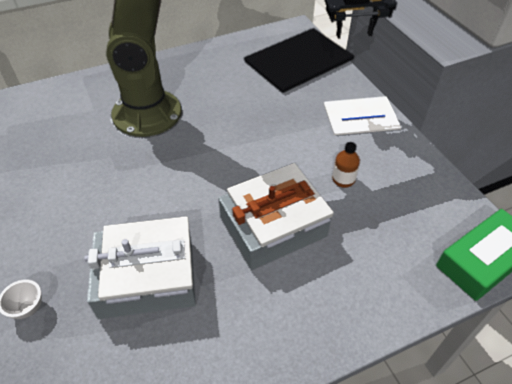

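View pics/top0.png

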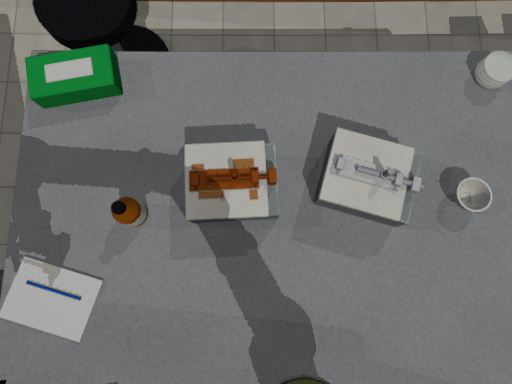

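```bash
echo
```

```text
(no output)
```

View pics/c1.png

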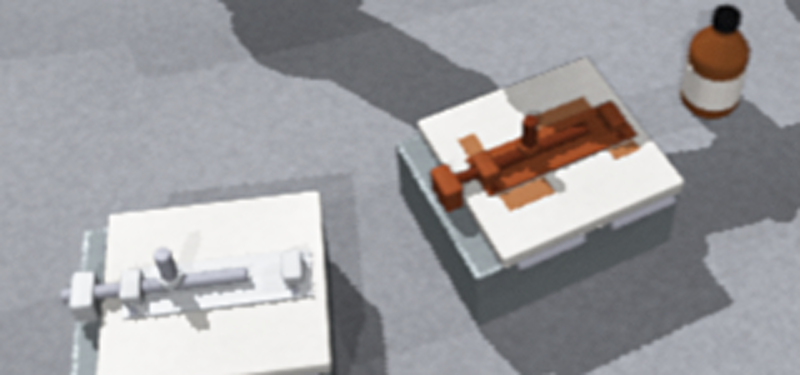

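View pics/c2.png

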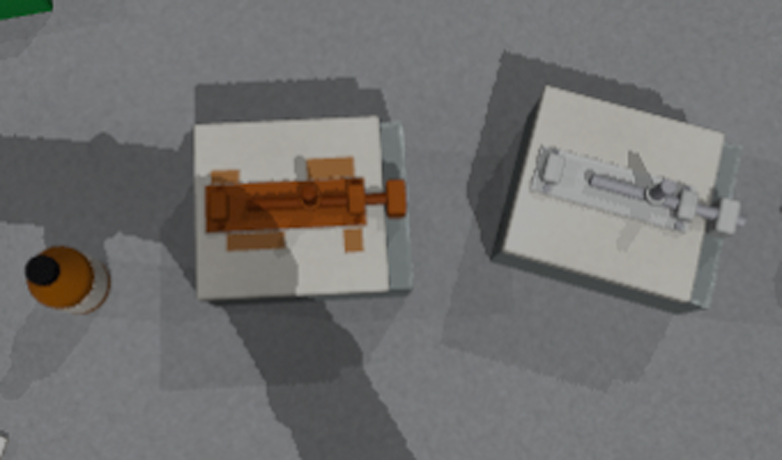

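```bash
python3 - <<'E'
from h import *
T=lambda x,y:(x/2.3+100-.3,y/2.3+90-.3)
S=lambda x,y:(x/2.5+60-.3,y/2.5+140-.3)
print('posttop',meet([ray('top',*T(310,187)),ray('scene',*S(532,118))]))
print('keeper',meet([ray('top',*T(397,186)),ray('scene',*S(446,174))]))
a=atz('top',*T(397,198),.13);b=atz('top',*T(217,206),.13);print(a,b,np.degrees(np.arctan2(*(b-a)[[1,0]])))
a=atz('top',*T(350,198),.116);b=atz('top',*T(250,203),.116);print('rod',a,b,np.degrees(np.arctan2(*(b-a)[[1,0]])))
# lid edges
for p,q in [((195,125),(378,117)),((199,298),(388,292))]:
    a=atz('top',*T(*p),.11);b=atz('top',*T(*q),.11);print(a,b,np.degrees(np.arctan2(*(a-b)[[1,0]])))
print('bright',meet([ray('top',*T(655,187)),ray('scene',*S(163,252))]))
s=ctrl.get_state();R=cv2.Rodrigues(s['tool_rot'])[0];print(R)
K,k,Rc,t=cal('wrist');print('cam in tool',R.T@(-Rc.T@t-s['position']),R.T@Rc.T)
E
```

```text
posttop (array([0.58348323, 0.16134419, 0.17300473]), [np.float64(0.0022556615129863612), np.float64(0.0022556615129863855)])
keeper (array([0.59037188, 0.07336971, 0.14384953]), [np.float64(0.00022582520753306167), np.float64(0.00022582520753308108)])
[0.58126181 0.07292957 0.13      ] [0.57349849 0.25499391 0.13      ] 92.44164514725536
rod [0.58456194 0.12062861 0.116     ] [0.57958145 0.223513   0.116     ] 92.77144611959547
[0.66519355 0.28366205 0.11      ] [0.67379715 0.09063154 0.11      ] 92.55205383588456
[0.48264452 0.27375322 0.11      ] [0.48782063 0.0823088  0.11      ] 91.54873629261155
bright (array([ 0.58301243, -0.18208294,  0.1625664 ]), [np.float64(0.004215840158503003), np.float64(0.004215840158503002)])
[[-9.58605438e-01  2.84737793e-01  5.12129985e-05]
 [ 2.84737797e-01  9.58605433e-01  1.05287919e-04]
 [-1.91136088e-05  1.15511848e-04 -9.99999993e-01]]
cam in tool [ 7.72867742e-02 -8.17835795e-05 -1.78742325e-01] [[ 4.12418385e-05 -9.60928406e-01 -2.76797031e-01]
 [ 9.99999446e-01 -2.51529296e-04  1.02220555e-03]
 [-1.05188891e-03 -2.76796920e-01  9.60927863e-01]]
```

step_arm([
  [[0,0,-0.03],[-0.05,-0.033,-0.02],0],
  [[0,0,-0.07],[-0.1,-0.066,-0.044],0],
  [[0,0,-0.11],[-0.15,-0.099,-0.044],0],
  [[0,0,-0.15],[-0.21,-0.135,-0.044],0],
  [[0,0,-0.19],[-0.26,-0.167,-0.044],0],
  [[0,0,-0.23],[-0.31,-0.199,-0.044],0],
  [[0,0,-0.27],[-0.36,-0.231,-0.044],0],
  [[0,0,-0.31],[-0.41,-0.263,-0.044],0],
  [[0,0,-0.332],[-0.46,-0.296,-0.044],0],
  [[0,0,-0.332],[-0.513,-0.33,-0.044],0],
], squeeze=50)

```text
time: 1.85
position: [0.5836, 0.1599, 0.2503]
tool_rot: [-0.07, 3.14, 0.001]
ft_force: [1.2, 0.0, -0.2]
grip_width: 1.001
```

```bash
python3 - <<'E'
from h import *
s=ctrl.get_state();print(s['time'],s['position'],s['tool_rot'],s['ft_force'],np.abs(s['qd']).max())
snap('wrist','w1.png')
for l in ['rusty_grip']:
    for o in ctrl.cut_out('wrist',l)[:3]: print(l,round(o['score'],2),o['rect'])
np.savez('w1.npz',*cal('wrist'))
E
```

```text
1.85 [0.58360955 0.15992731 0.25031224] [-6.96635019e-02  3.13994257e+00  1.36126684e-03] [ 1.1994082   0.04112825 -0.18683119] 0.9235357089916054
rusty_grip 0.67 [189.6, 170.1, 127.4, 27.1]
```

View pics/w1.png

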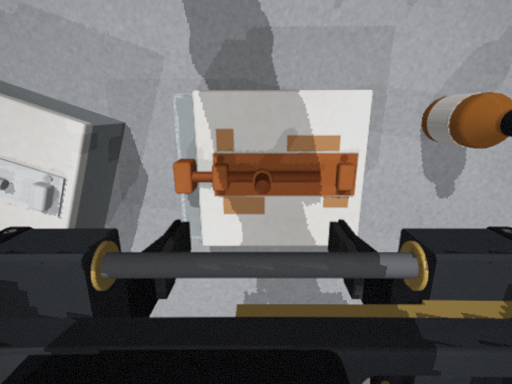

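```bash
python3 - <<'E'
from h import *
s=ctrl.get_state();print(s['time'],s['position'],s['tool_rot'],np.abs(s['qd']).max())
im=snap('wrist','w2.png')
C=cal('wrist');np.savez('w2.npz',K=C[0],k=C[1],R=C[2],t=C[3])
cv2.imwrite('pics/w2c.png',cv2.resize(im[130:230,160:380,::-1],None,fx=3.6,fy=3.6,interpolation=2))
E
```

```text
1.95 [0.58664753 0.15167482 0.24991592] [-0.04821191  3.13852653 -0.00803148] 0.0848371842772157
```

View pics/w2c.png

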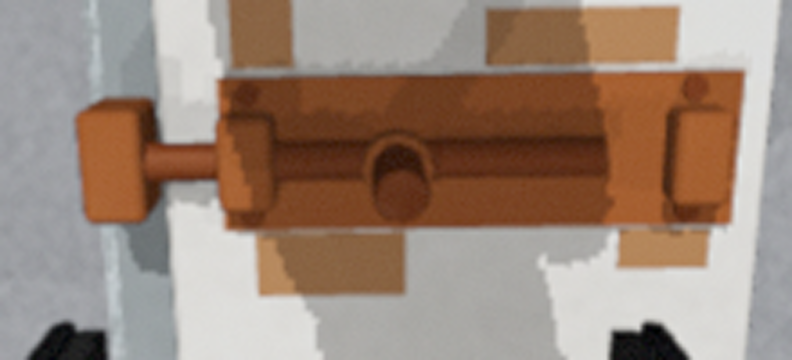

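```bash
python3 - <<'E'
from h import *
d=np.load('w2.npz');C=(d['K'],float(d['k']),d['R'],d['t'])
W=lambda x,y:(x/3.6+160-.4,y/3.6+130-.4)
T=lambda x,y:(x/2.3+100-.3,y/2.3+90-.3)
S=lambda x,y:(x/2.5+60-.3,y/2.5+140-.3)
r=[ray('wrist',*W(401,197),C),ray('top',*T(310,187)),ray('scene',*S(532,118))]
print(meet(r),meet(r[:2]),meet([r[0],r[2]]))
print('wrist at .168',atz('wrist',*W(401,197),.168,C))
print('top at .168',atz('top',*T(310,187),.168))
print('scene at .168',atz('scene',*S(532,118),.168))
for p,q,z in [((145,162),(215,162),.1165),((275,160),(605,156),.1165),((220,74),(745,70),.112),((228,229),(730,223),.112)]:
    a=atz('wrist',*W(*p),z,C);b=atz('wrist',*W(*q),z,C);print(a,b,np.degrees(np.arctan2(*(b-a)[[1,0]])))
s=ctrl.get_state();R=cv2.Rodrigues(s['tool_rot'])[0];print(s['time'],s['position'],R, np.degrees(np.arctan2(R[1,1],R[0,1])))
E
```

```text
(array([0.5798802 , 0.16427283, 0.16776936]), [np.float64(0.005614518992945958), np.float64(0.006235357177159226), np.float64(0.001366151151870861)]) (array([ 0.65701359,  0.17900433, -0.14091353]), [np.float64(0.004880705114864441), np.float64(0.004880705114864327)]) (array([0.57654843, 0.16779584, 0.16299108]), [np.float64(0.0002327383626429543), np.float64(0.00023273836264302603)])
wrist at .168 [0.5753217  0.16775552 0.168     ]
top at .168 [0.58386758 0.15946044 0.168     ]
scene at .168 [0.58026054 0.16556454 0.168     ]
[0.58021233 0.08871733 0.1165    ] [0.57941656 0.11089567 0.1165    ] 92.05493445417841
[0.57808713 0.1299136  0.1165    ] [0.57310627 0.23429261 0.1165    ] 92.73202773422696
[0.5520995  0.11197566 0.112     ] [0.54514706 0.27621519 0.112     ] 92.42394578637406
[0.60282809 0.11443229 0.112     ] [0.59493865 0.27845051 0.112     ] 92.75386129194278
2.0 [0.58458015 0.15611148 0.24981063] [[-9.99383539e-01 -3.50986070e-02  7.93895621e-04]
 [-3.51001255e-02  9.99381825e-01 -1.98737924e-03]
 [-7.23650611e-04 -2.01401993e-03 -9.99997710e-01]] 92.01141925336535
```

step_arm([
  [[0,0,0],[0.001,0.001,0.01],0],
  [[0,0,0],[0.002,0.002,0.02],0],
  [[0,0,0],[0.002,0.003,0.03],0],
  [[0,0,0],[0.002,0.003,0.03],0],
  [[0,0,0],[0.002,0.003,0.03],0],
  [[0,0,0],[0.002,0.003,0.03],0],
  [[0,0,0],[0.002,0.003,0.03],0],
  [[0,0,0],[0.002,0.003,0.03],0],
  [[0,0,0],[0.002,0.003,0.03],0],
  [[0,0,0],[0.002,0.003,0.03],0],
])

```text
time: 3.25
position: [0.5805, 0.1639, 0.2199]
tool_rot: [-0.068, 3.141, 0.0]
ft_force: [1.0, 0.5, 0.3]
grip_width: 0.998
```

```bash
python3 - <<'E'
from h import *
s=ctrl.get_state();print(s['time'],s['position'],s['tool_rot'],s['ft_force'],np.abs(s['qd']).max())
C=cal('wrist')
im=snap('wrist','w3.png');np.savez('w3.npz',K=C[0],k=C[1],R=C[2],t=C[3])
C2=cal('wrist');print(C2[3]-C[3])
cv2.imwrite('pics/w3c.png',cv2.resize(im[110:250,150:370,::-1],None,fx=3.6,fy=3.6,interpolation=2))
im=ctrl.get_image('top');cv2.imwrite('pics/t3c.png',cv2.resize(im[150:210,170:290,::-1],None,fx=6,fy=6,interpolation=2))
E
```

```text
3.25 [0.58049146 0.1639093  0.21988039] [-6.78592950e-02  3.14081214e+00  7.79855461e-05] [0.97091179 0.49438313 0.33775867] 0.0020829844073793078
[3.12027318e-06 7.73471654e-06 2.40833658e-06]
```

View pics/w3c.png

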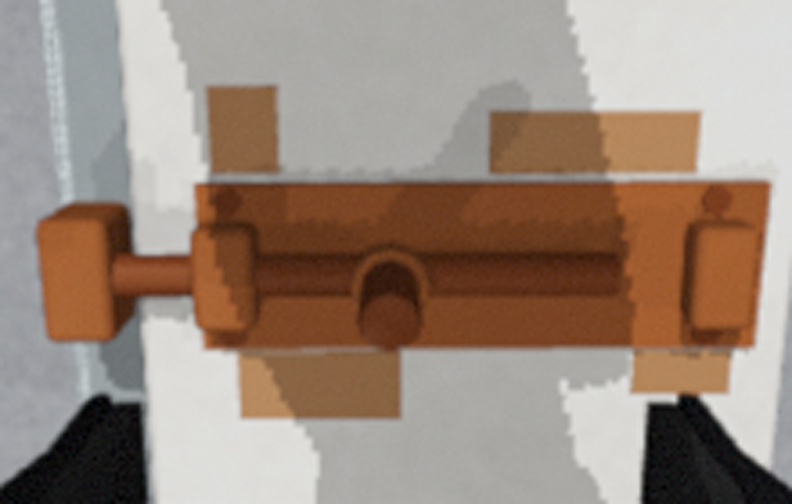

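```bash
python3 - <<'E'
from h import *
d=np.load('w3.npz');C=(d['K'],float(d['k']),d['R'],d['t'])
W=lambda x,y:(x/3.6+150-.4,y/3.6+110-.4)
S=lambda x,y:(x/2.5+60-.3,y/2.5+140-.3)
r=[ray('wrist',*W(390,320),C),ray('scene',*S(532,118))]
print(meet(r))
P=atz('wrist',*W(390,320),.168,C);print(P)
q=[W(*x) for x in [(359,320),(421,320)]]
print('dia',atz('wrist',*q[1],.168,C)-atz('wrist',*q[0],.168,C))
for p,q,z in [((110,275),(190,275),.1165),((260,276),(620,276),.1165),((197,184),(768,182),.112),((206,347),(752,345),.112)]:
    a=atz('wrist',*W(*p),z,C);b=atz('wrist',*W(*q),z,C);print(a,b,np.degrees(np.arctan2(*(b-a)[[1,0]])))
s=ctrl.get_state();R=cv2.Rodrigues(s['tool_rot'])[0];print(np.degrees(np.arctan2(R[1,1],R[0,1])),R.T@(P-s['position']))
E
```

```text
(array([0.57790128, 0.16497456, 0.16541488]), [np.float64(0.0016557198136409386), np.float64(0.0016557198136409649)])
[0.57645667 0.1634013  0.168     ]
dia [-0.00064135  0.01489405  0.        ]
[0.58260757 0.0822541  0.1165    ] [0.58160701 0.10537974 0.1165    ] 92.47742982925124
[0.58103179 0.12565238 0.1165    ] [0.57653499 0.23005622 0.1165    ] 92.46627423671653
[0.55566634 0.1068578  0.112     ] [0.54807926 0.27050216 0.112     ] 92.65451524651229
[0.60511565 0.10900874 0.112     ] [0.59739558 0.27294596 0.112     ] 92.69616168005508
92.47465876015305 [ 0.0040724  -0.00034744  0.05187126]
```

View pics/t3c.png

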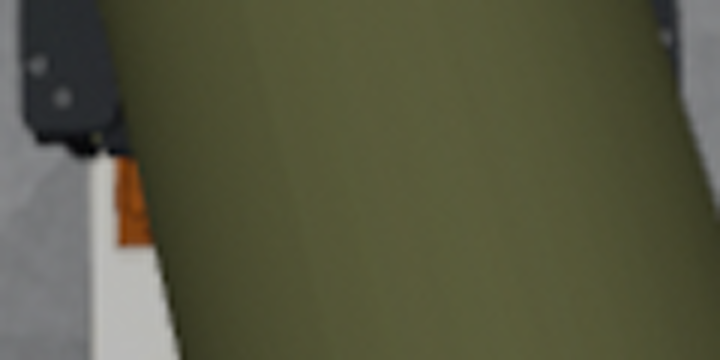

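step_arm([
  [[0,0,0],[0.002,0,0.02],0],
  [[0,0,0],[0.002,0,0.045],0],
  [[0,0,0],[0.002,0,0.065],0],
  [[0,0,0],[0.002,0,0.071],0],
  [[0,0,0],[0.002,0,0.071],120],
  [[0,0,0],[0.002,0,0.071],200],
  [[0,0,0],[0.002,0,0.071],255],
  [[0,0,0],[0.002,0,0.071],255],
  [[0,0,0],[0.002,0,0.071],255],
  [[0,0,0],[0.002,0,0.071],255],
], squeeze=40)

```text
time: 4.6
position: [0.5785, 0.1638, 0.1489]
tool_rot: [-0.068, 3.141, 0.0]
ft_force: [-0.5, 0.3, -1.0]
grip_width: 0.403
```

```bash
cat > st.py <<'E'
from h import *
s=ctrl.get_state();R=cv2.Rodrigues(s['tool_rot'])[0]
print(s['time'],s['position'].round(4),'yaw',np.degrees(np.arctan2(R[1,1],R[0,1])).round(2),'F',s['ft_force'].round(1),'Ftool',(R.T@s['ft_force']).round(1),'w',round(s['grip_width']*87,1), 'along',(R[:,1]@s['position']).round(4),'qd',np.abs(s['qd']).max().round(3))
E
python3 st.py
```

```text
4.6 [0.5785 0.1638 0.1489] yaw 92.48 F [-0.5  0.3 -1. ] Ftool [0.5 0.4 1. ] w 35.0 along 0.1387 qd 0.001
```

step_arm([
  [[0,0,0],[0,0,0],255],
  [[0,0,0],[0,0,0],255],
  [[0,0,0],[0,0,0],255],
  [[0,0,0],[0,0,0],255],
  [[0,0,0],[0,0,0],255],
  [[0,0,0],[0,0.002,0],255],
  [[0,0,0],[0,0.004,0],255],
  [[0,0,0],[0,0.006,0],255],
  [[0,0,0],[0,0.008,0],255],
  [[0,0,0],[0,0.008,0],255],
])

```text
time: 5.85
position: [0.5782, 0.1706, 0.1488]
tool_rot: [0.067, -3.141, 0.002]
ft_force: [-0.6, -5.8, 1.0]
grip_width: 0.145
```

```bash
python3 st.py
```

```text
5.85 [0.5782 0.1706 0.1488] yaw 92.43 F [-0.6 -5.8  1. ] Ftool [ 0.8 -5.8 -1. ] w 12.6 along 0.1457 qd 0.002
```

step_arm([
  [[0,0,0],[0,0.002,0],255],
  [[0,0,0],[0,0.004,0],255],
  [[0,0,0],[0,0.005,0],255],
  [[0,0,0],[0,0.006,0],255],
  [[0,0,0],[0,0.007,0],255],
  [[0,0,0],[0,0.008,0],255],
  [[0,0,0],[0,0.008,0],255],
  [[0,0,0],[0,0.008,0],255],
  [[0,0,0],[0,0.008,0],255],
  [[0,0,0],[0,0.008,0],255],
])

```text
time: 7.1
position: [0.5779, 0.1755, 0.1488]
tool_rot: [0.063, -3.14, 0.008]
ft_force: [-1.2, -8.8, 2.7]
grip_width: 0.14
```

```bash
python3 st.py
```

```text
7.1 [0.5779 0.1755 0.1488] yaw 92.31 F [-1.2 -8.8  2.7] Ftool [ 1.5 -8.8 -2.7] w 12.2 along 0.1513 qd 0.001
```

step_arm([
  [[0,0,0],[0,0.002,0],255],
  [[0,0,0],[0,0.003,0],255],
  [[0,0,0],[0,0.003,0],255],
  [[0,0,0],[0,-0.002,0],255],
  [[0,0,0],[0,-0.009,0],255],
  [[0,0,0],[0,-0.016,0],255],
  [[0,0,0],[0,-0.022,0],255],
  [[0,0,0],[0,-0.026,0],255],
  [[0,0,0],[0,-0.029,0],255],
  [[0,0,0],[0,-0.029,0],255],
])

```text
time: 8.35
position: [0.5788, 0.1566, 0.1489]
tool_rot: [-0.074, 3.139, 0.011]
ft_force: [0.3, 6.0, -3.2]
grip_width: 0.142
```

```bash
python3 st.py
```

```text
8.35 [0.5788 0.1566 0.1489] yaw 92.72 F [ 0.3  6.  -3.2] Ftool [-0.6  5.9  3.2] w 12.4 along 0.13 qd 0.004
```

```bash
python3 - <<'E'
from h import *
C=cal('wrist');im=snap('wrist','w4.png')
np.savez('w4.npz',K=C[0],k=C[1],R=C[2],t=C[3])
cv2.imwrite('pics/w4c.png',cv2.resize(im[:,:,::-1],None,fx=1.5,fy=1.5,interpolation=2))
im=snap('scene','s4.png');cv2.imwrite('pics/s4c.png',cv2.resize(im[140:260,200:360,::-1],None,fx=4.5,fy=4.5,interpolation=2))
E
python3 st.py
```

```text
8.45 [0.5788 0.1566 0.1489] yaw 92.72 F [ 0.2  6.1 -2.5] Ftool [-0.5  6.1  2.6] w 12.3 along 0.1299 qd 0.003
```

View pics/w4c.png

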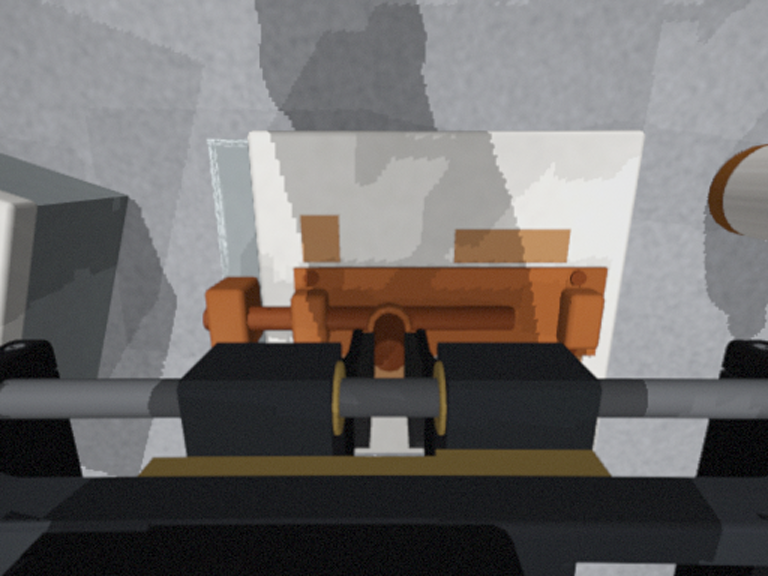

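View pics/s4c.png

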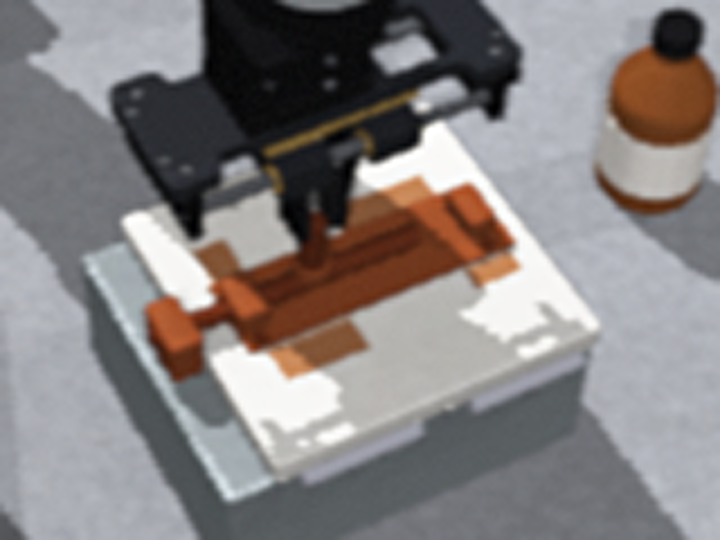

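```bash
python3 - <<'E'
from h import *
W=lambda x,y:(x/3.6+150-.4,y/3.6+110-.4)
V=lambda x,y:(x/1.5-.2,y/1.5-.2)
d=np.load('w3.npz');C3=(d['K'],float(d['k']),d['R'],d['t'])
d=np.load('w4.npz');C4=(d['K'],float(d['k']),d['R'],d['t'])
ax=np.array([-.0445,.999,0])
for n,C,l in [('3',C3,[(W(622,276),.1165),(W(768,182),.112),(W(197,184),.112)]),('4',C4,[(V(515,319),.1165),(V(607,268),.112),(V(295,268),.112)])]:
    print(n,[round(float(ax@atz('wrist',*p,z,C)),4) for p,z in l])
for f in ['w3','w4']:
    im=cv2.imread(f'pics/{f}.png')
    C=C3 if f=='w3' else C4
    # profile along rod line
    for z,x0,off in [(.121,.5794,0)]:
        ys=np.arange(.19,.26,.001)
        P=[[.5794-(y-.1634)*.0445,y,.123] for y in ys]
        q=proj('wrist',P,C).round().astype(int)
        print(f,[int(im[v,u,2]) for u,v in q])
E
```

```text
3 [0.2047, 0.2458, 0.082]
4 [0.1992, 0.2466, 0.082]
w3 [101, 99, 101, 99, 99, 99, 98, 99, 98, 101, 101, 99, 100, 99, 98, 96, 99, 96, 99, 96, 95, 99, 98, 98, 98, 95, 99, 95, 96, 98, 98, 96, 99, 97, 97, 98, 96, 96, 98, 105, 114, 114, 135, 159, 160, 160, 159, 159, 160, 160, 159, 160, 160, 160, 161, 149, 109, 77, 81, 105, 136, 153, 162, 166, 167, 165, 165, 164, 164, 165]
w4 [105, 105, 108, 106, 108, 105, 107, 105, 106, 106, 106, 105, 105, 104, 104, 103, 106, 106, 105, 103, 104, 105, 104, 105, 104, 105, 104, 101, 104, 105, 104, 104, 109, 119, 127, 124, 122, 124, 124, 122, 121, 122, 124, 122, 137, 166, 169, 169, 168, 166, 168, 168, 168, 167, 168, 145, 79, 83, 84, 90, 125, 149, 158, 170, 176, 175, 174, 175, 175, 175]
```

step_arm([
  [[0,0,0],[0,-0.002,0],255],
  [[0,0,0],[0,-0.004,0],255],
  [[0,0,0],[0,-0.006,0],255],
  [[0,0,0],[0,-0.008,0],255],
  [[0,0,0],[0,-0.008,0],255],
  [[0,0,0],[0,-0.008,0],255],
  [[0,0,0],[0,-0.008,0],255],
  [[0,0,0],[0,-0.008,0],255],
  [[0,0,0],[0,-0.008,0],255],
  [[0,0,0],[0,-0.008,0],255],
])

```text
time: 9.7
position: [0.5791, 0.1509, 0.1489]
tool_rot: [-0.077, 3.139, 0.014]
ft_force: [1.4, 9.8, -2.4]
grip_width: 0.142
```

```bash
python3 st.py
```

```text
9.7 [0.5791 0.1509 0.1489] yaw 92.81 F [ 1.4  9.8 -2.4] Ftool [-1.8  9.7  2.5] w 12.3 along 0.1236 qd 0.002
```

step_arm([
  [[0,0,0],[0,-0.003,0],255],
  [[0,0,0],[0,-0.006,0],255],
  [[0,0,0],[0,-0.008,0],255],
  [[0,0,0],[0,-0.008,0],255],
  [[0,0,0],[0,-0.008,0],255],
  [[0,0,0],[0,-0.008,0],255],
  [[0,0,0],[0,-0.008,0],255],
  [[0,0,0],[0,-0.008,0],255],
  [[0,0,0],[0,-0.008,0],255],
  [[0,0,0],[0,-0.008,0],255],
])

```text
time: 10.95
position: [0.5791, 0.1507, 0.1489]
tool_rot: [-0.085, 3.138, 0.028]
ft_force: [2.3, 21.9, -5.5]
grip_width: 0.137
```

```bash
python3 st.py
```

```text
10.95 [0.5791 0.1507 0.1489] yaw 93.12 F [ 2.3 21.9 -5.5] Ftool [-3.5 21.6  5.9] w 12.0 along 0.1217 qd 0.001
```

step_arm([
  [[0,0,0],[0,0.009,0],255],
  [[0,0,0],[0,0.018,0],255],
  [[0,0,0],[0,0.027,0],255],
  [[0,0,0],[0,0.035,0],255],
  [[0,0,0],[0,0.042,0],255],
  [[0,0,0],[0,0.048,0],255],
  [[0,0,0],[0,0.052,0],255],
  [[0,0,0],[0,0.054,0],255],
  [[0,0,0],[0,0.054,0],255],
  [[0,0,0],[0,0.054,0],255],
])

```text
time: 12.2
position: [0.5779, 0.1763, 0.1488]
tool_rot: [0.054, -3.138, 0.023]
ft_force: [-2.1, -17.9, 5.2]
grip_width: 0.144
```

```bash
python3 st.py
```

```text
12.2 [0.5779 0.1763 0.1488] yaw 91.97 F [ -2.1 -17.9   5.2] Ftool [  2.8 -17.9  -4.9] w 12.6 along 0.1542 qd 0.002
```

step_arm([
  [[0,0,0],[0,-0.009,0],255],
  [[0,0,0],[0,-0.018,0],255],
  [[0,0,0],[0,-0.027,0],255],
  [[0,0,0],[0,-0.035,0],255],
  [[0,0,0],[0,-0.042,0],255],
  [[0,0,0],[0,-0.048,0],255],
  [[0,0,0],[0,-0.052,0],255],
  [[0,0,0],[0,-0.052,0],255],
  [[0,0,0],[0,-0.052,0],255],
  [[0,0,0],[0,-0.052,0],255],
])

```text
time: 13.45
position: [0.5791, 0.1507, 0.1489]
tool_rot: [-0.083, 3.138, 0.025]
ft_force: [2.1, 18.6, -5.7]
grip_width: 0.138
```

```bash
python3 st.py
```

```text
13.45 [0.5791 0.1507 0.1489] yaw 93.03 F [ 2.1 18.6 -5.7] Ftool [-3.1 18.3  6. ] w 12.0 along 0.1222 qd 0.001
```

step_arm([
  [[0,0,0],[0,0.009,0],255],
  [[0,0,0],[0,0.018,0],255],
  [[0,0,0],[0,0.027,0],255],
  [[0,0,0],[0,0.035,0],255],
  [[0,0,0],[0,0.042,0],255],
  [[0,0,0],[0,0.048,0],255],
  [[0,0,0],[0,0.052,0],255],
  [[0,0,0],[0,0.052,0],255],
  [[0,0,0],[0,0.052,0],255],
  [[0,0,0],[0,0.052,0],255],
])

```text
time: 14.7
position: [0.5779, 0.1763, 0.1488]
tool_rot: [0.054, -3.138, 0.023]
ft_force: [-2.7, -17.8, 4.8]
grip_width: 0.139
```

```bash
python3 st.py
```

```text
14.7 [0.5779 0.1763 0.1488] yaw 91.98 F [ -2.7 -17.8   4.8] Ftool [  3.3 -17.8  -4.5] w 12.1 along 0.1541 qd 0.001
```

Still jammed; next stroke.

step_arm([
  [[0,0,0],[0,-0.009,0],255],
  [[0,0,0],[0,-0.018,0],255],
  [[0,0,0],[0,-0.027,0],255],
  [[0,0,0],[0,-0.035,0],255],
  [[0,0,0],[0,-0.042,0],255],
  [[0,0,0],[0,-0.048,0],255],
  [[0,0,0],[0,-0.052,0],255],
  [[0,0,0],[0,-0.052,0],255],
  [[0,0,0],[0,-0.052,0],255],
  [[0,0,0],[0,-0.052,0],255],
])

```text
time: 15.95
position: [0.5791, 0.1507, 0.1489]
tool_rot: [-0.083, 3.138, 0.025]
ft_force: [1.2, 20.2, -5.7]
grip_width: 0.14
```

step_arm([
  [[0,0,0],[0,0.009,0],255],
  [[0,0,0],[0,0.018,0],255],
  [[0,0,0],[0,0.027,0],255],
  [[0,0,0],[0,0.035,0],255],
  [[0,0,0],[0,0.042,0],255],
  [[0,0,0],[0,0.048,0],255],
  [[0,0,0],[0,0.052,0],255],
  [[0,0,0],[0,0.052,0],255],
  [[0,0,0],[0,0.052,0],255],
  [[0,0,0],[0,0.052,0],255],
])

```text
time: 17.2
position: [0.5775, 0.1847, 0.1488]
tool_rot: [0.063, -3.14, 0.007]
ft_force: [-0.8, -5.0, 0.5]
grip_width: 0.146
```

```bash
python3 st.py
```

```text
17.2 [0.5775 0.1847 0.1488] yaw 92.28 F [-0.8 -5.   0.5] Ftool [ 1.  -5.  -0.5] w 12.7 along 0.1609 qd 0.002
```

step_arm([
  [[0,0,0],[0,0.007,0],255],
  [[0,0,0],[0,0.014,0],255],
  [[0,0,0],[0,0.021,0],255],
  [[0,0,0],[0,0.028,0],255],
  [[0,0,0],[0,0.035,0],255],
  [[0,0,0],[0,0.042,0],255],
  [[0,0,0],[0,0.048,0],255],
  [[0,0,0],[0,0.048,0],255],
  [[0,0,0],[0,0.048,0],255],
  [[0,0,0],[0,0.048,0],255],
])

```text
time: 18.45
position: [0.5758, 0.2212, 0.1487]
tool_rot: [0.051, -3.136, 0.029]
ft_force: [-5.4, -22.0, 7.9]
grip_width: 0.141
```

```bash
python3 st.py
```

```text
18.45 [0.5758 0.2212 0.1487] yaw 91.87 F [ -5.4 -22.    7.9] Ftool [  6.1 -21.9  -7.4] w 12.3 along 0.1994 qd 0.002
```

step_arm([
  [[0,0,0],[0,-0.005,0],255],
  [[0,0,0],[0,-0.01,0],255],
  [[0,0,0],[0,-0.012,0],255],
  [[0,0,0],[0,-0.012,0],255],
  [[0,0,0],[0,-0.012,0],120],
  [[0,0,0],[0,-0.012,0],60],
  [[0,0,0],[0,-0.012,0],0],
  [[0,0,0],[0,-0.012,0],0],
  [[0,0,0],[0,-0.012,0],0],
  [[0,0,0],[0,-0.012,0],0],
])

```text
time: 19.7
position: [0.5759, 0.225, 0.1489]
tool_rot: [-0.068, 3.141, 0.0]
ft_force: [0.8, -0.2, 0.3]
grip_width: 0.736
```

```bash
python3 st.py
```

```text
19.7 [0.5759 0.225  0.1489] yaw 92.49 F [ 0.8 -0.2  0.3] Ftool [-0.8 -0.2 -0.3] w 64.0 along 0.1998 qd 0.001
```

step_arm([
  [[0,0,0],[0,0,0],0],
  [[0,0,0],[0,0,-0.02],0],
  [[0,0,0],[0,0,-0.05],0],
  [[0,0,0],[0,0,-0.08],0],
  [[0,0,0],[0,0,-0.1],0],
  [[0,0,0],[0.03,0,-0.12],0],
  [[0,0,0],[0.06,0,-0.13],0],
  [[0,0,0],[0.08,0,-0.13],0],
  [[0,0,0],[0.08,0,-0.13],0],
  [[0,0,0],[0.08,0,-0.13],0],
])

```text
time: 20.95
position: [0.4967, 0.2212, 0.2797]
tool_rot: [-0.067, 3.139, 0.001]
ft_force: [0.3, -0.3, 0.1]
grip_width: 1.001
```

```bash
python3 st.py; python3 - <<'E'
from h import *
im=snap('scene','s9.png');a=cv2.resize(im[120:310,50:380,::-1],None,fx=2.4,fy=2.4,interpolation=2);cv2.imwrite('pics/s9c.png',a)
C=cal('wrist');im=snap('wrist','w9.png');np.savez('w9.npz',K=C[0],k=C[1],R=C[2],t=C[3])
E
python3 st.py
```

```text
20.95 [0.4967 0.2212 0.2797] yaw 92.45 F [ 0.3 -0.3  0.1] Ftool [-0.3 -0.3 -0.1] w 87.1 along 0.1999 qd 0.017
21.05 [0.4967 0.221  0.279 ] yaw 92.42 F [-0.5 -0.8 -0.2] Ftool [ 0.5 -0.8  0.2] w 87.0 along 0.1998 qd 0.005
```

View pics/s9c.png

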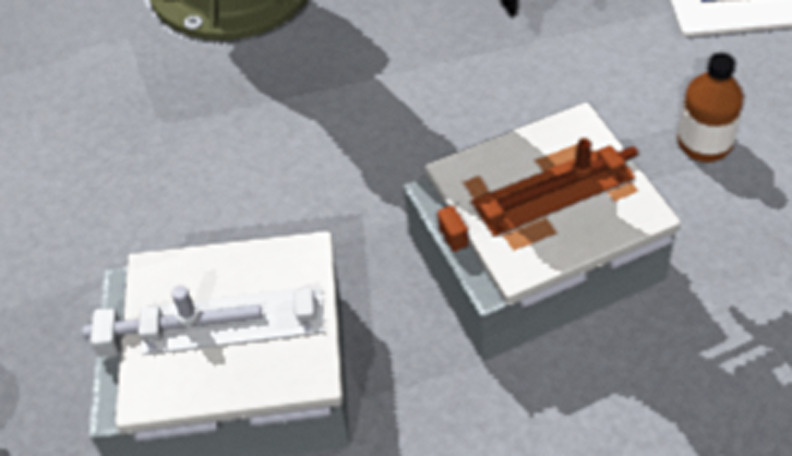

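View pics/w9.png

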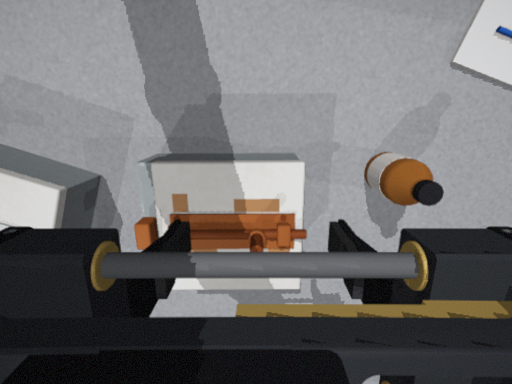

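```bash
python3 - <<'E'
from h import *
a=atz('scene',583/2.4+49.7,143/2.4+119.7,.168);print(a-atz('scene',532/2.5+59.7,118/2.5+139.7,.168))
print(ctrl.close_job())
E
```

```text
[-1.56599871e-03  5.36760961e-02  1.11022302e-16]
the job is handed in; nothing more can be done
None
```

The rusty bolt is drawn out to its end stop and released, and the job is handed in at about 21 s. The last position check from the pictures came up about 4 mm short of what the arm readings show.

- **Strokes:** I gripped the rusty post along the rod and worked it out to the jam and home three times. The first stroke's jam end was judged from TCP travel; the other two stopped at 17.8 N. The home returns stopped at the same spot with 18.6 to 22 N. On the fourth pull it ran past the jam at about 5 N.
- **End stop:** the TCP stopped 70.5 mm from the home position with the force at 22 N. I then eased off, opened the jaws, rose straight up and backed clear.
- **Last pictures:** the rod is clear of the keeper and sticks out past the far guide. The bright bolt still runs into its keeper and the bottle is standing. The bright bolt and the bottle were checked by eye only, not measured.
- **Check that disagreed:** the post's shift measured in the scene camera was 53.7 mm, against about 58 mm expected. One pixel there is about 3 mm, so I put this down to reading the coarse picture and relied on the 70.5 mm of travel and the end-stop force.
- **Forces:** the highest wrist force I read was about 24 N. With the arm clear at the end, the readings were under 1 N.

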